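Turn the spice carousel and load the missing tin

TASK

Push the spice carousel round by its rim posts until the empty bay with the red mark lines up with the yellow pointer on the foot. Then lift the red-labelled tin out of its clear holder, stand it upright on the rubber mat and let go so that you can grip it by its label face and back instead of its sides, and load it into that empty bay, standing flat on the carousel between the two walls with its red label facing outward and the bay still lined up with the pointer. Do not tip the tin over or disturb the two glass shakers.

Things in the scene. Friction and masses are not known exactly. Their poses are not given: they have to be found in the camera images.
- carousel_base: fixed black foot of the carousel, origin on the counter on the turning axis. Its -x axis is the front: a tongue 36 mm wide, 6 mm high sticks out that way to 155 mm from the axis, with a yellow diamond pointer. Its yaw varies. The wooden turning deck on it has a radius of 130 mm, its top 30 mm above the counter.
- carousel (a joint): angle of the carousel deck about the vertical axis, rad, counter-clockwise from above positive; 0 (or any whole turn) = the empty bay lined up with the pointer. It turns endlessly either way; friction (0.25 N m, about 2 N at the rim) stops it as soon as it is no longer pushed.
- deck_top (a point): centre of the deck's top, 30 mm above the counter, on the axis. Four bays stand 90 degrees apart on the deck; three hold tins with green, blue and yellow labels, fixed to the deck (56x56 mm, tops 98 mm above the counter), the fourth is empty. The middle of the deck is open (only a hub 6 mm high).
- post (a point): middle of one of the four steel push posts (65 mm high over the counter), which turns with the deck. They stand at 45, 135, 225 and 315 degrees from the empty bay, 120 mm from the axis, 14 mm thick (black ball on top 16 mm), from the deck to 90 mm above the counter. This one is 45 degrees counter-clockwise (from above) of the empty bay. Push posts sideways with closed fingers.
- bay_mid (a point): where the tin's centre belongs in the empty bay: 64 mm from the axis, 64 mm above the counter (34 mm above the deck). Turns with the deck; its -x points outward, y across the bay. White side walls at y = +-32 to +-35 mm, 36 to 88 mm from the axis, 62 mm high over the deck; 5 mm high lips 63 mm apart inside before and behind the tin; otherwise open inward and outward.
- bay_mark (a point): red mark on the deck's rim in front of the empty bay, 120 mm from the axis, on the deck's top (30 mm above the counter); it turns with the deck.
- tin_mid (a point): centre of the loose square spice tin, 56 x 56 mm, 68 mm tall (its underside is 34 mm below this point), about 0.18 kg, metal with a dark lid; a red label on its -x face and a red flap on the lid near that face; z up. It starts in the clear holder, standing on its 6 mm floor.
- tin_label (a point): centre of the tin's red label, on its -x face, 28 mm from tin_mid.
- tin_holder: fixed holder, may change places with the mat: black base 78 x 150 mm, 6 mm thick, origin under its centre on the counter; two clear walls 150 mm long (along y) at x = +-32 to +-36 mm, tops 68 mm above the counter (tin's top: 74 mm), close to the tin's label and back faces. The ends (+-y) are open: the tin can be gripped only on its two plain sides there.
- rubber_mat: fixed black rubber mat 150 x 150 mm, 4 mm thick, origin under its centre on the counter, for setting things down.
- shaker_cheese: loose glass shaker with white contents, steel cap, 73x72x119 mm; bystander to the right, origin under its centre
- shaker_chili: loose glass shaker with reddish contents, steel cap, 73x72x119 mm; bystander to the right, origin under its centre
- spice_tin: the spice tin as a whole; origin under its centre, axes as for tin_mid.
Mind the look-alikes: they are no part of the job. Leave any blue look-alike of the spice_tin alone.

How it is judged:
By the outcome, as a careful person would: the job done as asked, in the order asked, and still so for the second after the job is handed in, with the robot touching nothing.
It also fails if it takes over 72 s, if anything falls off the work surface, if the arm or the gripper's body presses on something with over 40 N, if the wrist force passes 120 N, or if a joint passes its speed limit or range.

ROBOT

A 6-joint arm with a two-finger parallel gripper is mounted at the origin on a cart in front of the work surface, level with it; the furniture and walls round the work are solid. World frame = base frame: x ahead of the robot, y to its left, z up, the work surface at z = 0. Lengths are in m, angles in rad, forces in N, time in s.
With the tool pointing down it reaches from about 0.25 to 0.725 m from the base axis. Payload 4 kg.
Tool frame: the origin (TCP) lies at the very end of the fingers, on their centre line; the grasp point (between the pads) lies 19 mm behind it; z points along the fingers, y is the line along which they close (so a half turn about z gives the same grasp; the last joint's range is limited). The gripper opens to 85 mm and grips with 20 to 120 N. Pads are 22 mm wide; open, the fingers measure 114 mm over their backs; the gripper's body (76 mm by 85 mm) begins 54 mm behind the grasp point. The pads swing forward as they close: fully open they stand 13 mm farther back than shut.
Start: joints at [1.225, 0.241, 0.005, 1.335, 0, 1.571], TCP at [0.169, 0.47, 0.231] pointing down, gripper open.
Joint ranges: [-2.72, 2.72], [-1.05, 1.87], [-1.09, 1.28], [-1.99, 2.15], [-1.42, 1.44], [-3.14, 3.14]. Speed limits (rad/s): [2.79, 2.79, 3.14, 3.14, 3.14, 3.14].

INTERFACE

Orientations are given as a unit quaternion [x, y, z, w].
In Python, from workcell import bot, vision, workorder gives the robot as it stands.
- The arm moves only by the shell command python3 -m creep 'ROWS' [OPENING]. ROWS is JSON, a list of rows, each a list of 2 entries, a list of its own where there are three numbers: the shift along the tool's x, y, z in mm, then the turn, a rotation vector about the tool's x, y, z in rad. In form: [[[dx, dy, dz], [wx, wy, wz]], ...]. A call has 1 to 12 rows; each row shifts and turns the commanded pose from where the row before left it, along the tool's axes as they then stand; what a row does not reach is not made up. A row lasts 1/8 s, in which the tool goes at most 62.5 mm and 10.7 degrees, less where a joint would pass 70% of its speed; a pose out of reach is approached as far as the arm can. A call is refused whole if a number of a shift passes 62.5 or a number of a turn 0.188, either way. A call with a gripper value outside its range is refused whole. OPENING is the finger opening in mm, from 0 to 85.4, set as the call begins (- or left out, the last holds). The fingers move at their own pace and stop on an object; the grip force is fixed at half the most. Time passes only in rows, so rows that do not move let the fingers close. It gives the time, the measured TCP pose, the force, the opening and the grip force at its end, in the units of the state.
- bot.get_obs(): the state, without advancing time (a new reading comes with each control period).
- vision.camera(name): name is "scene" or "top"; returns a dict with "image" (384x512x3 uint8, blue, green, red), "z_map" (384x512 float32, m along the optical axis (not along the pixel's ray), 0 where there is no reading), "K" (3x3 intrinsics, pixels), "rvec" (rotation vector, rad) and "tvec" (3), from world to camera coordinates, as OpenCV has them. Camera axes: x right, y down, z forward; pixel columns grow to the right and rows downward; lengths in m; the calibration is good to about 2 mm. A picture is of the moment at which its call begins.
- workorder.job_done(): hands the job in; it is judged then, once.
Trained networks look in a picture, given as the dict that the camera call returned (one of the last four; its "shot" number tells which), for a name from the list of things; names that differ only in an ending like _2 or _b are one class to them, and where a whole thing is asked for, a point or a joint stands for the part that bears it (a point fixed in the world has none). Each returns a list of dicts, best first, with "score" (0 to 1); they miss things now and then, are a little off and sometimes report something else, mostly with a low value. They report only what shows in the picture. A call takes as long as a camera call. They do not tell look-alikes from the thing itself.
- vision.spot_in(picture, query): "position" ([column, row] in pixels, amid what is visible of it).
- vision.place_of(picture, query): "position" ([column, row] in pixels: a listed point, or the origin of a listed thing).
The state is a dict: "clock": time; "joint_pos": joint angles; "joint_vel": joint speeds; "tau": joint torques, N m; "eef_pos": TCP position; "tool_rot": TCP orientation; "ft_force": force on the tool from outside, world axes, zero at the start; "ft_torque": the same for the moment, N m; "grip_width": finger opening in m; "grasp_force": force on a finger pad.
Only numpy, scipy, OpenCV 4.12 (cv2) and the standard library are available. Lean on these libraries where they do the work, as an engineer would, in place of code of your own. Each camera call takes 0.05 s, during which the arm holds its last target. There are 200 camera calls.

## Working session

There is one attempt and no reset: what is moved stays moved. The work goes in short steps, Python scripts to look and compute and a shell command to move; the robot and the scene stay as the last step left them, time stands still between calls to the robot, and variables do not carry over. Pictures are saved under pics/ and viewed, at most 10 in all, crops included, and the job is handed in when it is done.

```bash
ls; mkdir -p pics
cat > h.py <<'E'
import numpy as np, cv2
from workcell import bot, vision, workorder
from scipy.spatial.transform import Rotation as R
def Rt(p): return cv2.Rodrigues(np.array(p["rvec"],float))[0], np.array(p["tvec"],float).ravel()
def at_z(p,uv,z):
    r,t=Rt(p); d=r.T@np.linalg.inv(p["K"])@np.array([uv[0],uv[1],1.]); c=-r.T@t
    return c+d*(z-c[2])/d[2]
def depth_pt(p,uv):
    r,t=Rt(p); u,v=int(round(uv[0])),int(round(uv[1])); z=p["z_map"][v,u]
    return r.T@(np.linalg.inv(p["K"])@np.array([u,v,1.])*z-t)
def pix(p,X):
    r,t=Rt(p); q=p["K"]@(r@np.array(X)+t); return q[:2]/q[2]
def cloud(p):
    r,t=Rt(p); v,u=np.mgrid[:384,:512]; z=p["z_map"]
    return ((np.stack([u,v,np.ones_like(u)],-1)@np.linalg.inv(p["K"]).T*z[...,None])-t)@r
Z=dict(carousel_base=0,deck_top=.03,post=.065,bay_mid=.064,bay_mark=.03,tin_mid=.04,tin_label=.04,tin_holder=0,rubber_mat=0,shaker_cheese=0,shaker_chili=0,spice_tin=.006)
def find(p,names,n=2):
    for k in names:
        for d in vision.place_of(p,k)[:n]:
            print(k,round(d["score"],2),np.round(d["position"]),np.round(at_z(p,d["position"],Z[k]),3))
E
python3 - <<'E'
from h import *
for n in("top","scene"):
    p=vision.camera(n); cv2.imwrite(f"pics/{n}0.png",cv2.resize(p["image"],(768,576)))
    print(n); find(p,Z)
o=bot.get_obs(); print(o)
E
```

```text
pics
top
carousel_base 0.71 [274. 191.] [ 0.565 -0.109  0.   ]
carousel_base 0.7 [260. 199.] [ 0.541 -0.048  0.   ]
deck_top 0.83 [273. 189.] [ 0.566 -0.104  0.03 ]
deck_top 0.47 [205. 223.] [0.49  0.182 0.03 ]
post 0.89 [267. 217.] [ 0.453 -0.054  0.065]
bay_mid 0.91 [259. 201.] [ 0.522 -0.037  0.064]
bay_mark 0.59 [248. 208.] [0.513 0.009 0.03 ]
tin_mid 0.88 [ 98. 227.] [0.563 0.585 0.04 ]
tin_mid 0.41 [364. 186.] [ 0.494 -0.455  0.04 ]
tin_label 0.74 [ 92. 228.] [0.564 0.605 0.04 ]
tin_label 0.54 [204. 222.] [0.493 0.185 0.04 ]
rubber_mat 0.78 [154. 237.] [0.487 0.391 0.   ]
shaker_cheese 0.54 [366. 186.] [ 0.5   -0.481  0.   ]
shaker_chili 0.87 [393. 202.] [ 0.415 -0.567  0.   ]
spice_tin 0.58 [100. 228.] [0.564 0.587 0.006]
spice_tin 0.56 [205. 221.] [0.502 0.185 0.006]
scene
carousel_base 0.92 [264. 210.] [ 0.559 -0.103  0.   ]
deck_top 0.77 [261. 206.] [ 0.539 -0.107  0.03 ]
post 0.79 [236. 200.] [ 0.436 -0.057  0.065]
bay_mid 0.73 [254. 196.] [ 0.532 -0.053  0.064]
bay_mark 0.57 [244. 202.] [ 0.49  -0.028  0.03 ]
tin_mid 0.65 [210. 158.] [0.577 0.584 0.04 ]
tin_mid 0.61 [231.
[... 517 characters left out ...]
]
{'clock': 1.3, 'joint_pos': array([ 1.22498569e+00,  2.40639147e-01,  4.99724500e-03,  1.33517021e+00,
       -1.30955730e-05,  1.57081489e+00]), 'joint_vel': array([ 0.00169696,  0.00206725,  0.00135241,  0.00051927,  0.00096075,
       -0.00038079]), 'tau': array([-2.08599718e-04, -3.72211254e+01,  2.52693790e+01,  1.15595383e-03,
        1.54408708e-04,  6.74855329e-06]), 'eef_pos': array([0.16948679, 0.47040838, 0.23128584]), 'tool_rot': array([ 1.72054212e-01,  9.85087483e-01, -8.90361617e-06,  5.09196233e-06]), 'ft_force': array([ 1.19034729,  0.0040161 , -0.0293642 ]), 'ft_torque': array([ 0.02847521,  0.00010719, -0.01511133]), 'grasp_force': 0.0, 'grip_width': 0.08532495118593889}
```

Run:
```python
from h import *
a=cv2.imread("pics/top0.png"); b=cv2.imread("pics/scene0.png")
a=cv2.resize(a,(512,384)); b=cv2.resize(b,(512,384))
cv2.imwrite("pics/topc.png",cv2.resize(a[140:280,60:430],None,fx=2.15,fy=2.15,interpolation=cv2.INTER_CUBIC))
cv2.imwrite("pics/scenec.png",cv2.resize(b[120:300,150:350],None,fx=3.3,fy=3.3,interpolation=cv2.INTER_CUBIC))
```

```text
(no output)
```

View pics/topc.png

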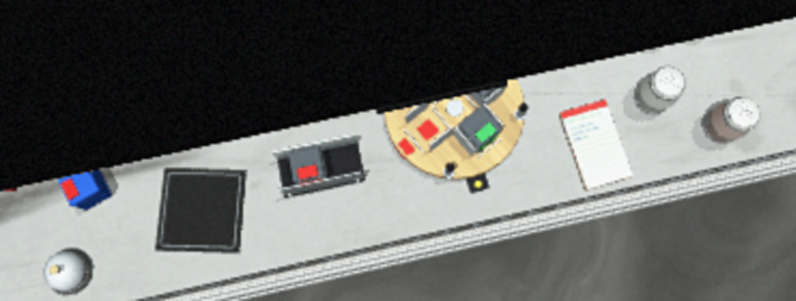

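View pics/scenec.png

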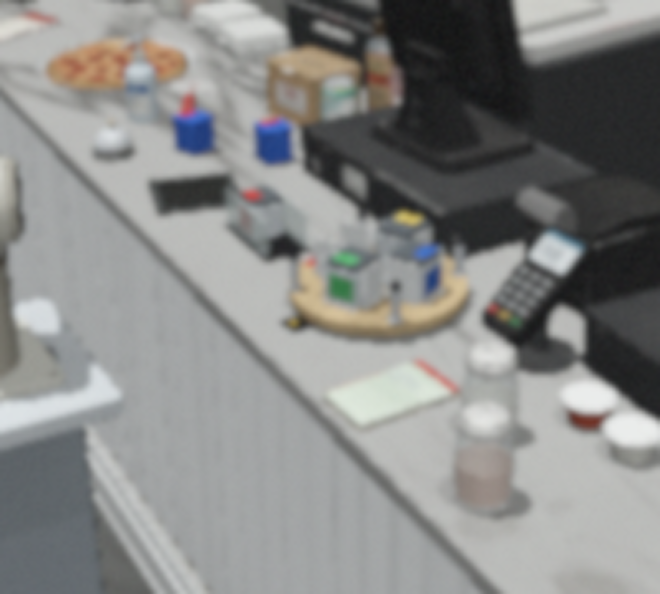

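The top view shows the blue look-alike (top px ~100,228), the mat (~154,237), the holder with the red tin in its left half (~203,220), and the carousel (~272,192). The red rim mark is at (249,208), the post next to it at (269,218) and the yellow pointer at (283,226). The scene view agrees.

Run:
```python
from h import *
p=vision.camera("top"); im=p["image"]; hsv=cv2.cvtColor(im,cv2.COLOR_BGR2HSV).astype(int); C=cloud(p)
H,S,V=hsv[...,0],hsv[...,1],hsv[...,2]
def comps(m,name):
    n,l,st,c=cv2.connectedComponentsWithStats(m.astype(np.uint8))
    for i in range(1,n):
        if st[i,4]>=6: print(name,st[i,4],np.round(c[i],1),np.round(np.median(C[l==i],0),3))
roi=np.zeros(H.shape,bool); roi[150:270,130:330]=1
comps(roi&((H<6)|(H>174))&(S>130)&(V>90),"red")
comps(roi&(H>20)&(H<34)&(S>150)&(V>90),"yel")
comps(roi&(H>50)&(H<80)&(S>120)&(V>80),"grn")
# deck circle
d=roi&(abs(C[...,2]-.03)<.006)&(H>8)&(H<25)&(S>60)
pts=C[d]; print("deck n",len(pts))
e=[]
c0=np.array([.57,-.105])
from scipy.optimize import least_squares
# rim: outermost per angle bin
a=np.arctan2(*(pts[:,:2]-c0).T[::-1]); 
rim=[pts[(a>=t)&(a<t+.1)][:,:2] for t in np.arange(-3.14,3.14,.1)]
rim=[q[np.argmax(np.hypot(*(q-c0).T))] for q in rim if len(q)]
s=least_squares(lambda q:np.hypot(*(np.array(rim)-q).T)-.129,c0,loss="soft_l1",f_scale=.004); print("axis",s.x,np.round(s.fun,3))
# holder, mat: points
m=roi&(V<70)&(abs(C[...,2]-.004)<.01)&(C[...,1]>.1)
n,l,st,cc=cv2.connectedComponentsWithStats(m.astype(np.uint8))
for i in range(1,n):
    if st[i,4]>60:
        q=C[l==i][:,:2].astype(np.float32); print("dark",st[i,4],cc[i],cv2.minAreaRect(q*1000))
# tin top
m=roi&(abs(C[...,2]-.074)<.004)&(C[...,1]>.12)&(C[...,1]<.26); print("tintop",cv2.minAreaRect((C[m][:,:2]*1000).astype(np.float32)),m.sum(),C[m].mean(0))
print("obst heights", [np.round(C[v,u],2).tolist() for v,u in((150,272),(165,272),(172,272),(185,220),(200,190),(170,290))])
r,t=Rt(p); print("cam",-r.T@t)
```

```text
red 26 [324.9 192.1] [ 0.511 -0.308  0.01 ]
red 50 [258.4 199.9] [ 0.534 -0.039  0.03 ]
red 29 [248.6 207.8] [0.511 0.006 0.029]
red 48 [202.6 219.6] [0.496 0.185 0.074]
yel 8 [281.9 225.1] [ 0.42  -0.107  0.007]
grn 46 [285.5 201.3] [ 0.492 -0.131  0.099]
deck n 1139
axis [ 0.56029364 -0.09502287] [-0.002 -0.002 -0.002 -0.001 -0.002 -0.001 -0.002 -0.001 -0.001 -0.001
  0.    -0.021 -0.013 -0.    -0.001  0.001 -0.001 -0.002 -0.099 -0.104
 -0.1   -0.096 -0.102 -0.104 -0.106 -0.109 -0.103 -0.102 -0.088 -0.019
 -0.003 -0.002 -0.003 -0.003 -0.002 -0.002 -0.004 -0.002 -0.002 -0.003
 -0.004 -0.003 -0.002 -0.003 -0.003 -0.002 -0.002]
dark 193 [217.76683938 214.30569948] ((518.1094970703125, 130.44015502929688), (60.127716064453125, 51.44968032836914), 88.76909637451172)
dark 70 [192.55714286 219.92857143] ((518.2224731445312, 231.4078826904297), (52.08610916137695, 24.46492576599121), 5.34589958190918)
dark 203 [155.27093596 239.01970443] ((484.8646545410156, 392.23626708984375), (152.31907653808594, 145.55206298828125), 77.31348419189453)
dark 1047 [152.83190067 237.25310411] ((485.63006591796875, 392.6702880859375), (128.5791778564453, 126.54547882080078), 75.28911590576172)
tintop ((511.1567687988281, 176.45535278320312), (70.13507843017578, 111.45684051513672), 0.007827207446098328) 190 [0.51037403 0.18516339 0.07349584]
obst heights [[0.31, 0.02, 1.18], [0.31, 0.02, 1.14], [0.31, 0.02, 1.13], [0.31, 0.06, 1.12], [0.31, 0.09, 1.09], [0.31, 0.0, 1.12]]
cam [0.22281905 0.05279771 1.41178743]
```

Measured: axis (0.560,-0.095), bay at about 116°, pointer at about 185°. The carousel needs about +69° counter-clockwise, so I'll move behind the post at 161° with the fingers closed.

```bash
python3 -m creep '[[[-36.8,-30.8,0],[0,0,0]],[[-36.8,-30.8,0],[0,0,0]],[[-36.8,-30.8,0],[0,0,0]],[[-36.8,-30.8,0],[0,0,0]],[[-36.8,-30.8,0],[0,0,0]],[[-36.8,-30.8,0],[0,0,0]],[[-36.8,-30.8,0],[0,0,0]],[[-36.8,-30.8,0],[0,0,0]],[[-36.8,-30.8,0],[0,0,0]],[[-36.8,-30.8,0],[0,0,0]],[[-36.8,-30.8,0],[0,0,0]],[[-36.8,-30.8,0],[0,0,0]]]' 0
python3 -m creep '[[[0,0,0],[0,0,0.124]],[[0,0,0],[0,0,0.124]],[[0,0,30],[0,0,0]],[[0,0,30],[0,0,0]],[[0,0,30],[0,0,0]]]'
```

```text
clock: 2.85
eef_pos: [0.4604, -0.0285, 0.2315]
tool_rot: [0.172, 0.985, 0.0, 0.0]
ft_force: [0.6, -0.6, 0.0]
grip_width: -0.0
grasp_force: 0.0
clock: 3.48
eef_pos: [0.4598, -0.0271, 0.1406]
tool_rot: [0.293, 0.956, 0.0, 0.0]
ft_force: [0.1, 0.3, 0.0]
grip_width: 0.0005
grasp_force: 0.0
```

```bash
python3 -m creep '[[[0,0,30],[0,0,0]],[[0,0,30],[0,0,0]],[[0,0,30],[0,0,0]],[[0,0,0],[0,0,0]]]'
python3 -m creep '[[[-0.46,-10.5,0],[0,0,-0.0873]],[[-0.46,-10.5,0],[0,0,-0.0873]],[[-0.46,-10.5,0],[0,0,-0.0873]],[[-0.46,-10.5,0],[0,0,-0.0873]],[[-0.46,-10.5,0],[0,0,-0.0873]],[[-0.46,-10.5,0],[0,0,-0.0873]],[[-0.46,-10.5,0],[0,0,-0.0873]],[[-0.46,-10.5,0],[0,0,-0.0873]],[[-0.46,-10.5,0],[0,0,-0.0873]],[[-0.46,-10.5,0],[0,0,-0.0873]],[[-0.46,-10.5,0],[0,0,-0.0873]],[[-0.46,-10.5,0],[0,0,-0.0873]]]'
cat >> h.py <<'E'
AX=np.array([.5603,-.0950])
def reds(p,col="red"):
    hsv=cv2.cvtColor(p["image"],cv2.COLOR_BGR2HSV).astype(int); C=cloud(p); H,S,V=hsv[...,0],hsv[...,1],hsv[...,2]
    m=((H<6)|(H>174))&(S>120)&(V>80) if col=="red" else (H>20)&(H<34)&(S>130)&(V>80)
    w=np.hypot(C[...,0]-AX[0],C[...,1]-AX[1])<.17
    n,l,st,c=cv2.connectedComponentsWithStats((m&w).astype(np.uint8))
    for i in range(1,n):
        if st[i,4]>=4:
            q=np.median(C[l==i],0); x=at_z(p,c[i],.03 if col=="red" else .007)[:2]; d=x-AX
            print(col,st[i,4],np.round(c[i],1),"z",round(q[2],3),np.round(x,4),"ang",round(np.degrees(np.arctan2(d[1],d[0]))%360,1),"r",round(np.hypot(*d),3))
E
python3 - <<'E'
from h import *
p=vision.camera("top"); reds(p); reds(p,"yel"); find(p,["post","bay_mark","bay_mid","deck_top"],1)
print(bot.get_obs()["clock"])
E
```

```text
clock: 3.98
eef_pos: [0.4574, -0.0269, 0.0495]
tool_rot: [0.293, 0.956, -0.001, -0.003]
ft_force: [0.1, -0.3, -0.1]
grip_width: 0.0002
grasp_force: 0.0
clock: 5.48
eef_pos: [0.4519, -0.1469, 0.0527]
tool_rot: [-0.227, 0.974, 0.0, 0.001]
ft_force: [-1.2, 3.0, 0.3]
grip_width: -0.0001
grasp_force: 1.2
red 51 [272.1 205.8] z 0.03 [ 0.4989 -0.0856] ang 171.3 r 0.062
red 28 [273.  218.5] z 0.03 [ 0.4494 -0.0774] ang 171.0 r 0.112
yel 7 [251.4 189.7] z 0.098 [ 0.5862 -0.0223] ang 70.4 r 0.077
yel 10 [282.  225.2] z 0.005 [ 0.4195 -0.1077] ang 185.2 r 0.141
post 0.92 [295. 208.] [ 0.466 -0.166  0.065]
bay_mark 0.66 [272. 219.] [ 0.449 -0.073  0.03 ]
deck_top 0.87 [274. 190.] [ 0.559 -0.108  0.03 ]
5.725
```

```bash
python3 -m creep '[[[-0.16,-6.3,0],[0,0,-0.0524]],[[-0.16,-6.3,0],[0,0,-0.0524]],[[-0.16,-6.3,0],[0,0,-0.0524]],[[-0.16,-6.3,0],[0,0,-0.0524]],[[0,-1,0],[0,0,0]],[[0,0,0],[0,0,0]]]'
python3 - <<'E'
from h import *
p=vision.camera("top"); reds(p); reds(p,"yel"); find(p,["deck_top","carousel_base"],1)
cv2.imwrite("pics/c1.png",cv2.resize(p["image"][160:240,225:325],None,fx=6,fy=6,interpolation=cv2.INTER_CUBIC))
E
```

```text
clock: 6.48
eef_pos: [0.4648, -0.1689, 0.0514]
tool_rot: [-0.325, 0.946, 0.0, -0.0]
ft_force: [-1.2, 0.8, 1.1]
grip_width: 0.0004
grasp_force: 0.9
red 51 [275.6 205.1] z 0.03 [ 0.4987 -0.0996] ang 184.3 r 0.062
red 32 [279.1 217.6] z 0.03 [ 0.4476 -0.1012] ang 183.2 r 0.113
yel 36 [251.7 192.1] z 0.099 [ 0.5764 -0.0211] ang 77.7 r 0.076
yel 10 [282.  225.2] z 0.006 [ 0.4195 -0.1077] ang 185.2 r 0.141
deck_top 0.72 [272. 188.] [ 0.568 -0.1    0.03 ]
carousel_base 0.56 [274. 193.] [ 0.555 -0.108  0.   ]
```

View pics/c1.png

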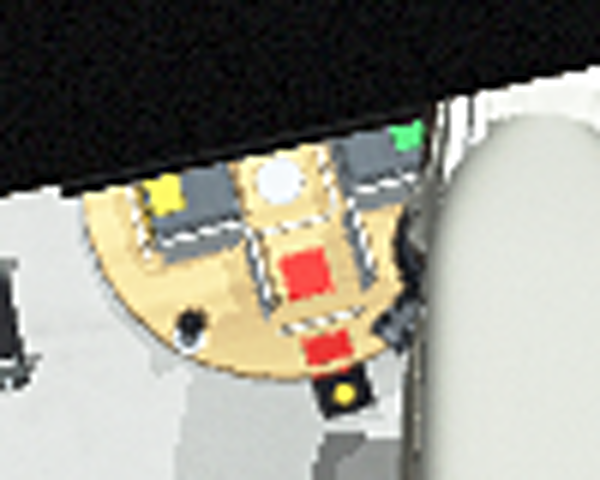

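The hub is visible at about (271.5,190), the square at (275.6,205), the mark at (279,218) and the pointer at (282,225). That is nearly in line. I'll compute the residual using the hub as the axis.

```bash
cat >> h.py <<'E'
def align(p):
    im=p["image"]; hsv=cv2.cvtColor(im,cv2.COLOR_BGR2HSV).astype(int); C=cloud(p)
    w=np.hypot(C[...,0]-.565,C[...,1]+.1)<.03
    m=w&(hsv[...,1]<45)&(hsv[...,2]>180)
    v,u=np.nonzero(m); hub=at_z(p,(u.mean(),v.mean()),.036)[:2]
    print("hub",m.sum(),hub, "medz",np.median(C[m][:,2]))
    H,S,V=[hsv[...,i] for i in range(3)]
    def cen(mm,z):
        n,l,st,c=cv2.connectedComponentsWithStats(mm.astype(np.uint8)); return [at_z(p,c[i],z)[:2] for i in range(1,n) if st[i,4]>=6]
    w=np.hypot(C[...,0]-.565,C[...,1]+.1)<.17
    low=(C[...,2]<.04)&w
    for x in cen(low&((H<6)|(H>174))&(S>120)&(V>80),.03): d=x-hub; print("bay",np.round(x,4),np.degrees(np.arctan2(d[1],d[0]))%360,np.hypot(*d))
    for x in cen(low&(H>20)&(H<34)&(S>130)&(V>80),.006): d=x-hub; print("ptr",np.round(x,4),np.degrees(np.arctan2(d[1],d[0]))%360,np.hypot(*d))
E
python3 - <<'E'
from h import *
p=vision.camera("top"); align(p)
# holder and tin details
C=cloud(p); V=p["image"].max(2)
roi=(C[...,1]>.07)&(C[...,1]<.26)&(C[...,0]>.45)&(C[...,0]<.59)
for z0,n in((.006,"base"),):
    m=roi&(V<90)&(C[...,2]<.02); print(n,m.sum(),cv2.minAreaRect((C[m][:,:2]*1000).astype(np.float32)))
m=roi&(C[...,2]>.060); q=C[m]; print("tops",len(q),q.min(0),q.max(0))
m=roi&(C[...,2]>.071)&(C[...,2]<.08); print("tin",m.sum(),C[m].mean(0),cv2.minAreaRect((C[m][:,:2]*1000).astype(np.float32)))
cv2.imwrite("pics/h1.png",cv2.resize(p["image"][190:260,120:250],None,fx=6,fy=6,interpolation=cv2.INTER_CUBIC))
E
```

```text
hub 58 [ 0.56179055 -0.10013069] medz 0.03523536553419644
bay [ 0.4989 -0.0997] 179.6316489516462 0.06288670494543737
bay [ 0.4474 -0.1011] 180.4788692055373 0.11435288912995333
ptr [ 0.4196 -0.1079] 183.10920529139088 0.14238185441467255
base 337 ((508.01739501953125, 166.2869415283203), (149.2390594482422, 71.8293228149414), 89.80702209472656)
tops 329 [0.4750888  0.09289395 0.06001701] [0.54842625 0.24102488 0.08106833]
tin 171 [0.51126657 0.18351542 0.07412413] ((510.2454528808594, 158.24331665039062), (110.27616119384766, 70.74717712402344), 87.32787322998047)
```

View pics/h1.png

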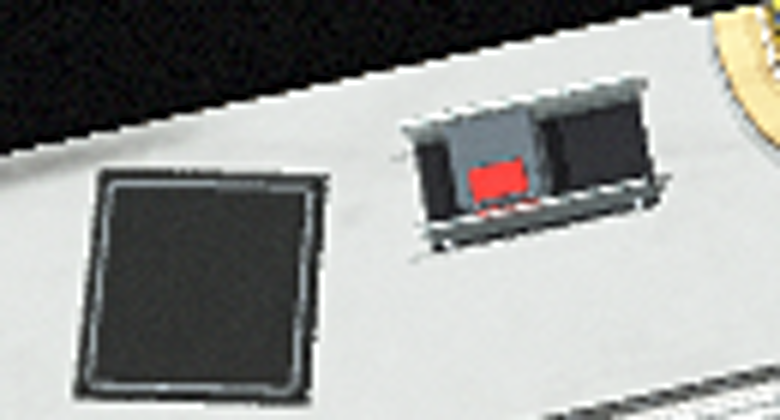

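The hub gives the axis (0.562,-0.100). The bay is about 2.7° short. The holder is near (0.509,0.166) with yaw ~0, the tin near (0.510,0.185), and the mat is left of it. Finishing the push and backing off.

```bash
python3 -m creep '[[[-0.1,-3,0],[0,0,-0.025]],[[-0.1,-2.6,0],[0,0,-0.023]],[[0,0,0],[0,0,0]]]'
python3 - <<'E'
from h import *
p=vision.camera("top"); align(p)
E
```

```text
clock: 7.05
eef_pos: [0.4692, -0.174, 0.0513]
tool_rot: [-0.348, 0.937, -0.0, 0.0]
ft_force: [-0.4, -0.2, 1.1]
grip_width: 0.0001
grasp_force: 0.4
hub 58 [ 0.56220264 -0.10085783] medz 0.035195103651079765
bay [ 0.4985 -0.1024] 181.4163237269402 0.06368133757726832
bay [ 0.4492 -0.1075] 183.36680646766413 0.11317497264303653
ptr [ 0.4196 -0.1079] 182.80882099507613 0.14275586638760723
```

```bash
python3 -m creep '[[[0,6,0],[0,0,0]],[[0,6,0],[0,0,0]],[[0,0,-40],[0,0,0]],[[0,0,-40],[0,0,0]],[[0,0,-40],[0,0,0]],[[0,0,-10],[0,0,0.178]],[[0,0,-10],[0,0,0.178]],[[0,0,-10],[0,0,0.178]],[[0,0,0],[0,0,0.177]],[[0,0,0],[0,0,0]]]'
python3 -m creep '[[[-6,40,0],[0,0,0]],[[-6,40,0],[0,0,0]],[[-6,40,0],[0,0,0]],[[-6,40,0],[0,0,0]],[[-6,40,0],[0,0,0]],[[-6,40,0],[0,0,0]],[[-6,40,0],[0,0,0]],[[-6,40,0],[0,0,0]],[[0,30,0],[0,0,0]],[[0,0,0],[0,0,0]]]' 85
python3 - <<'E'
from h import *
p=vision.camera("top"); align(p); r=cv2
im=p["image"]; print(pix(p,[.51,.185,.074]))
cv2.imwrite("pics/h2.png",cv2.resize(im[180:250,180:310],None,fx=6,fy=6,interpolation=cv2.INTER_CUBIC))
p=vision.camera("scene"); find(p,["tin_mid","spice_tin","tin_holder"],2)
E
```

```text
clock: 8.35
eef_pos: [0.4609, -0.1642, 0.2015]
tool_rot: [-0.001, 1.0, -0.0, 0.0]
ft_force: [-0.1, -0.9, -0.1]
grip_width: 0.0
grasp_force: 0.0
clock: 9.6
eef_pos: [0.5084, 0.1875, 0.2008]
tool_rot: [-0.003, 1.0, 0.0, -0.0]
ft_force: [-0.5, -0.2, 0.5]
grip_width: 0.0851
grasp_force: 0.0
hub 55 [ 0.56246802 -0.10000598] medz 0.03592675027565024
bay [ 0.4989 -0.1021] 181.90182899983782 0.06357544558896706
bay [ 0.4492 -0.1075] 183.78824996075744 0.11349298811997909
ptr [ 0.4196 -0.1079] 183.14436181937393 0.14306512027410928
[201.90118955 216.05084175]
tin_mid 0.63 [232. 184.] [0.522 0.172 0.04 ]
tin_mid 0.63 [230. 165.] [0.627 0.408 0.04 ]
spice_tin 0.74 [208. 164.] [0.553 0.574 0.006]
spice_tin 0.69 [227. 189.] [0.501 0.19  0.006]
tin_holder 0.7 [232. 191.] [0.523 0.175 0.   ]
```

View pics/h2.png

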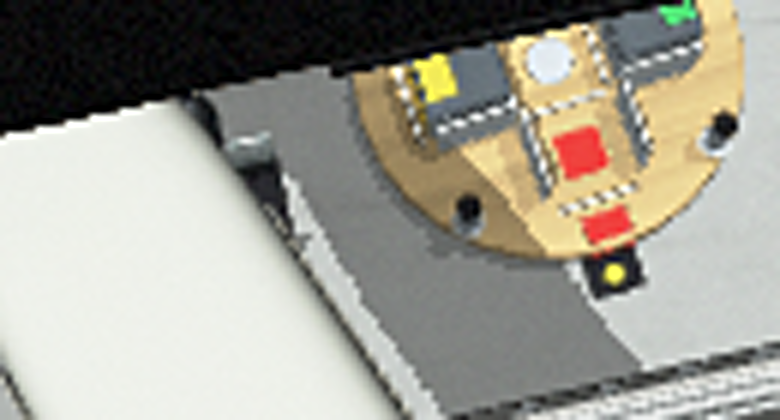

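The bay, mark and pointer are in line within 1° (px 275.6,205 / 281,217 / 282,225). Descending to grip the tin by its sides.

```bash
python3 -m creep '[[[0,-2,40],[0,0,0]],[[0,0,40],[0,0,0]],[[0,0,30],[0,0,0]],[[0,0,20],[0,0,0]],[[0,0,20],[0,0,0]],[[0,0,20],[0,0,0]],[[0,0,0],[0,0,0]]]'
python3 -m creep '[[[0,0,0],[0,0,0]],[[0,0,0],[0,0,0]],[[0,0,0],[0,0,0]],[[0,0,0],[0,0,0]],[[0,0,0],[0,0,0]],[[0,0,0],[0,0,0]]]' 40
```

```text
clock: 10.72
eef_pos: [0.5075, 0.182, 0.03]
tool_rot: [0.0, 1.0, -0.001, -0.002]
ft_force: [0.2, -0.3, 1.1]
grip_width: 0.0853
grasp_force: 0.0
clock: 11.48
eef_pos: [0.5102, 0.184, 0.0328]
tool_rot: [-0.0, 1.0, 0.0, 0.002]
ft_force: [0.1, 0.3, 5.5]
grip_width: 0.0554
grasp_force: 63.9
```

```bash
python3 -m creep '[[[0,0,-15],[0,0,0]],[[0,0,-25],[0,0,0]],[[0,0,-30],[0,0,0]],[[0,0,-30],[0,0,0]],[[3,28,0],[0,0,0]],[[3,30,0],[0,0,0]],[[3,30,0],[0,0,0]],[[3,30,0],[0,0,0]],[[4,30,0],[0,0,0]],[[3,30,0],[0,0,0]],[[3,28,0],[0,0,0]],[[0,0,0],[0,0,0]]]'
python3 -m creep '[[[0,0,30],[0,0,0]],[[0,0,30],[0,0,0]],[[0,0,20],[0,0,0]],[[0,0,10],[0,0,0]],[[0,0,0],[0,0,0]],[[0,0,0],[0,0,0]]]'
```

```text
clock: 12.98
eef_pos: [0.4859, 0.3912, 0.1313]
tool_rot: [-0.002, 1.0, -0.0, -0.0]
ft_force: [0.3, -1.3, -2.5]
grip_width: 0.0553
grasp_force: 63.9
clock: 13.72
eef_pos: [0.4875, 0.3898, 0.0425]
tool_rot: [-0.0, 1.0, 0.001, 0.001]
ft_force: [-0.3, -0.5, -1.4]
grip_width: 0.0554
grasp_force: 63.9
```

```bash
python3 -m creep '[[[0,0,4],[0,0,0]],[[0,0,4],[0,0,0]],[[0,0,2],[0,0,0]],[[0,0,0],[0,0,0]],[[0,0,0],[0,0,0]]]'
```

```text
clock: 14.35
eef_pos: [0.4868, 0.3896, 0.0313]
tool_rot: [-0.0, 1.0, -0.0, 0.0]
ft_force: [0.3, 0.0, -1.5]
grip_width: 0.055
grasp_force: 63.9
```

```bash
python3 -m creep '[[[0,0,1],[0,0,0]],[[0,0,0],[0,0,0]],[[0,0,0],[0,0,0]]]'; python3 -m creep '[[[0,0,0.7],[0,0,0]],[[0,0,0],[0,0,0]],[[0,0,0],[0,0,0]]]'
```

```text
clock: 14.72
eef_pos: [0.4868, 0.3896, 0.0309]
tool_rot: [-0.0, 1.0, 0.0, 0.0]
ft_force: [-1.9, -2.1, 5.1]
grip_width: 0.0554
grasp_force: 64.2
clock: 15.1
eef_pos: [0.4868, 0.3896, 0.0309]
tool_rot: [-0.0, 1.0, 0.0, 0.0]
ft_force: [-3.0, -2.4, 7.9]
grip_width: 0.0553
grasp_force: 64.6
```

```bash
python3 -m creep '[[[0,0,0],[0,0,0]],[[0,0,0],[0,0,0]],[[0,0,0],[0,0,0]],[[0,0,0],[0,0,0]],[[0,0,-30],[0,0,0]],[[0,0,-40],[0,0,0]],[[0,0,-40],[0,0,0]],[[0,0,-20],[0,0,0]]]' 85
python3 -m creep '[[[0,0,0],[0,0,0.1745]],[[0,0,0],[0,0,0.1745]],[[0,0,0],[0,0,0.1745]],[[0,0,0],[0,0,0.1745]],[[0,0,0],[0,0,0.1745]],[[0,0,0],[0,0,0.1745]],[[0,0,0],[0,0,0.1745]],[[0,0,0],[0,0,0.1745]],[[0,0,0],[0,0,0.1745]],[[0,0,0],[0,0,0]]]'
python3 - <<'E'
from h import *
for n in("top","scene"):
    p=vision.camera(n); C=cloud(p)
    print(n); find(p,["tin_mid","tin_label","spice_tin"],2)
    m=(abs(C[...,2]-.072)<.005)&(C[...,0]>.42)&(C[...,0]<.56)&(C[...,1]>.3)&(C[...,1]<.48); q=C[m]
    print(m.sum(), q.mean(0) if len(q) else 0, cv2.minAreaRect((q[:,:2]*1000).astype(np.float32)) if len(q)>5 else 0)
    c=pix(p,[.487,.39,.05]).astype(int); k=30
    cv2.imwrite(f"pics/m_{n}.png",cv2.resize(p["image"][max(0,c[1]-k):c[1]+k,c[0]-k:c[0]+k],None,fx=6,fy=6,interpolation=cv2.INTER_CUBIC))
a,b=[cv2.imread(f"pics/m_{n}.png") for n in("top","scene")]
cv2.imwrite("pics/m.png",np.hstack([a,b]))
E
```

```text
clock: 16.1
eef_pos: [0.4878, 0.3904, 0.1625]
tool_rot: [-0.0, 1.0, 0.001, 0.002]
ft_force: [0.1, 0.6, -0.6]
grip_width: 0.0849
grasp_force: 0.0
clock: 17.35
eef_pos: [0.4868, 0.3895, 0.1595]
tool_rot: [0.706, 0.708, -0.0, -0.0]
ft_force: [-0.1, -0.1, -0.7]
grip_width: 0.0847
grasp_force: 0.0
top
tin_mid 0.35 [154. 235.] [0.485 0.381 0.04 ]
tin_label 0.51 [150. 242.] [0.463 0.399 0.04 ]
spice_tin 0.47 [155. 235.] [0.49  0.382 0.006]
16 [0.50906845 0.3659116  0.07156956] ((510.4258728027344, 365.60845947265625), (24.09369468688965, 12.112927436828613), 44.568443298339844)
scene
tin_mid 0.74 [210. 175.] [0.467 0.338 0.04 ]
tin_mid 0.45 [208. 159.] [0.556 0.569 0.04 ]
tin_label 0.69 [206. 176.] [0.445 0.339 0.04 ]
tin_label 0.69 [208. 158.] [0.56 0.58 0.04]
spice_tin 0.74 [208. 178.] [0.473 0.376 0.006]
spice_tin 0.66 [233. 166.] [0.669 0.462 0.006]
17 [0.48033324 0.38107098 0.07030705] ((481.8473815917969, 382.0272216796875), (51.600975036621094, 38.34050369262695), 67.08684539794922)
```

View pics/m.png

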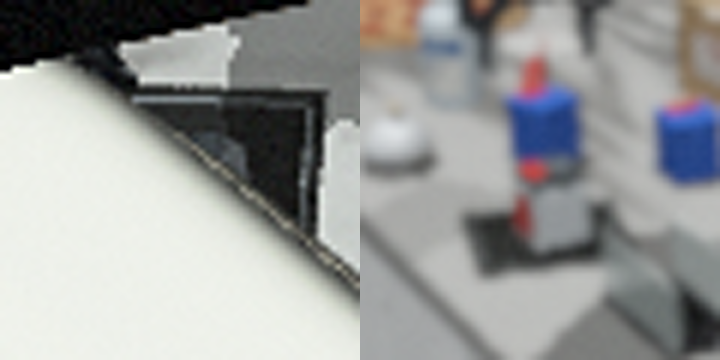

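The tin stands upright on the mat with its label toward -x (left side in the scene view). Regripping along x.

```bash
python3 -m creep '[[[0,0,30],[0,0,0]],[[0,0,30],[0,0,0]],[[0,0,30],[0,0,0]],[[0,0,20],[0,0,0]],[[0,0,17],[0,0,0]],[[0,0,0],[0,0,0]],[[0,0,0],[0,0,0]]]'
python3 -m creep '[[[0,0,0],[0,0,0]],[[0,0,0],[0,0,0]],[[0,0,0],[0,0,0]],[[0,0,0],[0,0,0]],[[0,0,0],[0,0,0]],[[0,0,0],[0,0,0]]]' 40
```

```text
clock: 18.62
eef_pos: [0.4874, 0.39, 0.0335]
tool_rot: [0.707, 0.707, 0.001, 0.0]
ft_force: [-0.4, 0.4, -0.6]
grip_width: 0.0851
grasp_force: 0.0
clock: 19.38
eef_pos: [0.4877, 0.3901, 0.034]
tool_rot: [0.707, 0.707, 0.001, 0.0]
ft_force: [1.4, -0.6, 5.7]
grip_width: 0.055
grasp_force: 63.0
```

```bash
python3 -m creep '[[[0,0,-15],[0,0,0]],[[0,0,-25],[0,0,0]],[[0,0,-30],[0,0,0]],[[0,0,-30],[0,0,0]],[[0,0,-30],[0,0,0]],[[0,0,-10],[0,0,-0.054]],[[0,0,0],[0,0,0]]]'
python3 - <<'E'
from h import *
p=vision.camera("top"); align(p); C=cloud(p)
m=(C[...,2]>.082)&(C[...,2]<.0945)&(np.hypot(C[...,0]-.498,C[...,1]+.103)<.06)
q=C[m]; a=np.radians(3.1); ex=np.array([np.cos(a),np.sin(a)]); ey=np.array([-np.sin(a),np.cos(a)])
d=q[:,:2]-np.array([.4983,-.103]); s=np.c_[d@ex,d@ey,q[:,2]]
for sel,n in((s[:,1]>0,"L"),(s[:,1]<0,"R")):
    t=s[sel&(abs(s[:,1])<.045)&(abs(s[:,1])>.024)&(abs(s[:,0])<.03)]; print(n,len(t),np.median(t,0) if len(t) else 0, np.polyfit(t[:,0],t[:,1],1) if len(t)>4 else 0)
E
```

```text
clock: 20.25
eef_pos: [0.487, 0.3899, 0.1739]
tool_rot: [0.688, 0.726, 0.001, 0.0]
ft_force: [-0.1, -0.3, -2.3]
grip_width: 0.0551
grasp_force: 63.7
hub 56 [ 0.56194889 -0.10010128] medz 0.03447494613697989
bay [ 0.4989 -0.1024] 182.07645915849653 0.06313026515158474
bay [ 0.449  -0.1075] 183.75583489562226 0.1132117983316957
ptr [ 0.4196 -0.1079] 183.11755893834217 0.1425415617005646
L 15 [0.00749839 0.03445088 0.09084487] [0.14198608 0.03472422]
R 16 [ 0.00848939 -0.03252481  0.09076088] [ 0.05496776 -0.03278124]
```

```bash
python3 -m creep '[[[-30,-1,0],[0,0,0]],[[-45,-1.4,0],[0,0,0]],[[-45,-1.4,0],[0,0,0]],[[-45,-1.4,0],[0,0,0]],[[-45,-1.4,0],[0,0,0]],[[-45,-1.4,0],[0,0,0]],[[-45,-1.4,0],[0,0,0]],[[-45,-1.4,0],[0,0,0]],[[-45,-1.4,0],[0,0,0]],[[-45,-1.4,0],[0,0,0]],[[-40,-1.1,0],[0,0,0]],[[-16.8,-0.6,0],[0,0,0]]]'
python3 -m creep '[[[0,0,0],[0,0,0]],[[0,0,0],[0,0,0]]]'
```

```text
clock: 21.8
eef_pos: [0.4974, -0.1041, 0.1716]
tool_rot: [0.689, 0.725, -0.001, -0.001]
ft_force: [0.0, 0.7, -1.8]
grip_width: 0.0547
grasp_force: 63.7
clock: 22.05
eef_pos: [0.4981, -0.1012, 0.1722]
tool_rot: [0.687, 0.727, -0.0, -0.001]
ft_force: [-0.8, -0.2, -0.9]
grip_width: 0.055
grasp_force: 63.7
```

```bash
python3 -m creep '[[[0,0,20],[0,0,0]],[[0,0,20],[0,0,0]],[[0,0,8],[0,0,0]],[[0,0,8],[0,0,0]],[[0,0,8],[0,0,0]],[[0,0,0],[0,0,0]]]'
python3 -m creep '[[[0,0,8],[0,0,0]],[[0,0,8],[0,0,0]],[[0,0,8],[0,0,0]],[[0,0,8],[0,0,0]],[[0,0,0],[0,0,0]]]'
```

```text
clock: 22.8
eef_pos: [0.4981, -0.1022, 0.1082]
tool_rot: [0.687, 0.726, -0.0, -0.0]
ft_force: [-0.0, 1.1, -1.5]
grip_width: 0.0553
grasp_force: 63.8
clock: 23.42
eef_pos: [0.4976, -0.1022, 0.0756]
tool_rot: [0.688, 0.726, -0.001, -0.001]
ft_force: [-0.1, -0.2, -2.0]
grip_width: 0.0551
grasp_force: 63.8
```

No contact with the walls. On down to the deck.

```bash
python3 -m creep '[[[0,0,5],[0,0,0]],[[0,0,5],[0,0,0]],[[0,0,3],[0,0,0]],[[0,0,1],[0,0,0]],[[0,0,0],[0,0,0]],[[0,0,0],[0,0,0]]]'
```

```text
clock: 24.18
eef_pos: [0.4985, -0.1024, 0.0628]
tool_rot: [0.688, 0.726, 0.0, 0.0]
ft_force: [-0.5, 0.4, -1.4]
grip_width: 0.0553
grasp_force: 63.8
```

```bash
python3 -m creep '[[[0,0,1],[0,0,0]],[[0,0,0],[0,0,0]],[[0,0,0],[0,0,0]]]'
```

```text
clock: 24.55
eef_pos: [0.4984, -0.1024, 0.0616]
tool_rot: [0.688, 0.726, -0.0, 0.0]
ft_force: [0.2, -0.1, -2.0]
grip_width: 0.0553
grasp_force: 63.8
```

```bash
python3 -m creep '[[[0,0,1],[0,0,0]],[[0,0,0],[0,0,0]],[[0,0,0],[0,0,0]]]'; python3 -m creep '[[[0,0,0.7],[0,0,0]],[[0,0,0],[0,0,0]],[[0,0,0],[0,0,0]]]'
```

```text
clock: 24.92
eef_pos: [0.4984, -0.1023, 0.0606]
tool_rot: [0.687, 0.726, -0.0, -0.0]
ft_force: [0.3, -0.7, -2.3]
grip_width: 0.0553
grasp_force: 63.8
clock: 25.3
eef_pos: [0.4985, -0.1024, 0.06]
tool_rot: [0.688, 0.726, 0.0, 0.0]
ft_force: [0.2, -0.8, -1.7]
grip_width: 0.0548
grasp_force: 63.8
```

```bash
for i in 1; do python3 -m creep '[[[0,0,0.8],[0,0,0]],[[0,0,0],[0,0,0]],[[0,0,0],[0,0,0]]]'; done; python3 -m creep '[[[0,0,0.7],[0,0,0]],[[0,0,0],[0,0,0]],[[0,0,0],[0,0,0]]]'
```

```text
clock: 25.68
eef_pos: [0.4985, -0.1024, 0.0599]
tool_rot: [0.688, 0.726, 0.0, 0.0]
ft_force: [-1.5, -0.2, 4.7]
grip_width: 0.0556
grasp_force: 64.3
clock: 26.05
eef_pos: [0.4986, -0.1025, 0.0599]
tool_rot: [0.688, 0.726, 0.0, 0.001]
ft_force: [-1.5, 0.4, 8.9]
grip_width: 0.0551
grasp_force: 64.7
```

Seated. Releasing and raising, then clearing away and checking.

```bash
python3 -m creep '[[[0,0,-0.8],[0,0,0]],[[0,0,0],[0,0,0]],[[0,0,0],[0,0,0]],[[0,0,0],[0,0,0]],[[0,0,0],[0,0,0]],[[0,0,-20],[0,0,0]],[[0,0,-30],[0,0,0]],[[0,0,-40],[0,0,0]],[[0,0,-40],[0,0,0]],[[0,0,-20],[0,0,0]]]' 85
python3 -m creep '[[[40,-10,0],[0,0,0]],[[45,-10,0],[0,0,0]],[[45,-10,0],[0,0,0]],[[45,-10,0],[0,0,0]],[[45,-10,0],[0,0,0]],[[45,-10,0],[0,0,0]],[[45,-10,0],[0,0,0]],[[0,0,0],[0,0,0]]]'
python3 - <<'E'
from h import *
p=vision.camera("top"); align(p); a=p["image"][180:250,210:340]
C=cloud(p); m=(abs(C[...,2]-.098)<.005)&(np.hypot(C[...,0]-.498,C[...,1]+.103)<.045); q=C[m]; print(m.sum(),q.mean(0),cv2.minAreaRect((q[:,:2]*1000).astype(np.float32)))
find(p,["tin_mid","shaker_cheese","shaker_chili"],1)
p=vision.camera("scene"); b=p["image"][160:290,200:330]
cv2.imwrite("pics/f.png",np.hstack([cv2.resize(a,(400,215),interpolation=2),cv2.resize(b,(400,400),interpolation=2)[:215]]) if 0 else cv2.resize(b,(560,560),interpolation=2))
cv2.imwrite("pics/ft.png",cv2.resize(a,None,fx=6,fy=6,interpolation=2))
E
```

```text
clock: 27.3
eef_pos: [0.4994, -0.1026, 0.2118]
tool_rot: [0.687, 0.726, 0.001, 0.002]
ft_force: [-1.4, -0.9, -1.3]
grip_width: 0.0849
grasp_force: 0.0
clock: 28.3
eef_pos: [0.4107, 0.2058, 0.2092]
tool_rot: [0.686, 0.728, 0.0, -0.0]
ft_force: [0.7, -0.4, -0.1]
grip_width: 0.0847
grasp_force: 0.0
hub 56 [ 0.56245309 -0.1005113 ] medz 0.03438163043240623
bay [ 0.4489 -0.1072] 183.38876909929462 0.11375398484692303
ptr [ 0.4196 -0.1079] 182.94255882300394 0.1430233807487935
202 [ 0.49795297 -0.10527374  0.09761007] ((498.2362976074219, -103.36170959472656), (55.42546844482422, 68.03553771972656), 4.3948259353637695)
tin_mid 0.6 [ 97. 228.] [0.562 0.587 0.04 ]
shaker_cheese 0.71 [363. 186.] [ 0.505 -0.468  0.   ]
shaker_chili 0.7 [394. 201.] [ 0.414 -0.572  0.   ]
```

View pics/f.png

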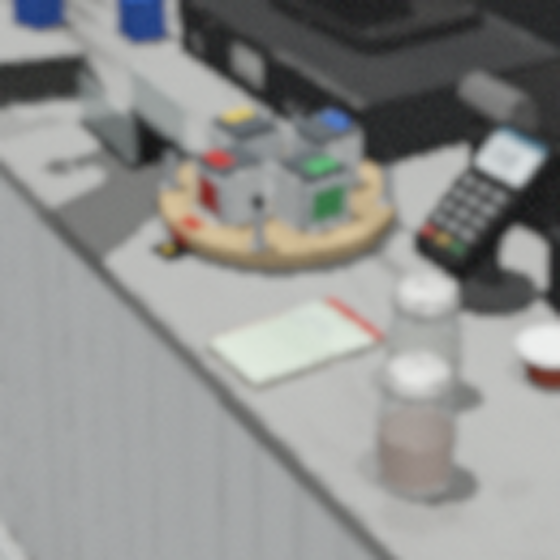

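View pics/ft.png

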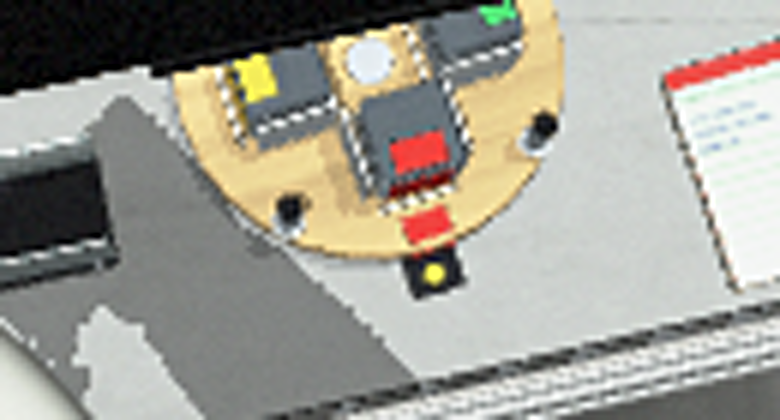

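The tin stands flat in the bay (top z 0.098) with its red label facing outward. The mark (281,217) is in line with the pointer (282,225), and both shakers are where they started. Handing in.

```bash
python3 -c "
from workcell import workorder; print(workorder.job_done())"
```

```text
the job is handed in; nothing more can be done
None
```

The job is handed in at about 28 s of the 72 s allowed: the red-labelled tin stands flat in the empty bay with its label outward, the bay is within about 1° of the pointer, and both shakers are where they started.

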